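# Let the long spice tin out of its gravity rack

### The job

Two gravity racks on the bakery worktop each hold back one spice tin behind a gate; one tin is long, the other short. On the rack with the long tin, press down the paddle end of the rocking lever so that the gate lifts and the tin rolls down to the front stop of its tray, then let the lever come back up so that the gate is shut. Only press the lever: do not touch or pick up either tin, leave the other rack shut with its short tin, and do not disturb the jar, the cutter or the cup.

Things in the scene. Friction and masses are not known exactly. Their poses are not given: they have to be found in the camera images.
- rack_long: steel gravity rack holding the long tin, fixed. Origin on the worktop under the lever's pivot, z up. The lever lies along y: press paddle at y = +90 mm, pivot at y = 0 (115 mm high, between plates 30 mm wide in y, 127 mm high), gate at y = -115 mm. The open-topped lane along x (70 mm wide, centred on y = -115 mm) slopes down to -x through the gate at x = 0. Nothing of the rack is under the paddle.
- rack_short: steel gravity rack holding the short tin, fixed. Origin on the worktop under the lever's pivot, z up. The lever lies along y: press paddle at y = +90 mm, pivot at y = 0 (115 mm high, between plates 30 mm wide in y, 127 mm high), gate at y = -115 mm. The open-topped lane along x (70 mm wide, centred on y = -115 mm) slopes down to -x through the gate at x = 0. Nothing of the rack is under the paddle.
- lever_long (a joint): rocking lever of the rack with the long tin, rad: 0 = gate shut, beam level; grows as the paddle goes down; hard stop at 0.45. Gate: upright plate 35 mm wide, 4 mm thick, its edge 8 mm above the lane floor when shut; a tin rolls under it from about 0.36 on. A spring shuts it when let go; the paddle needs about 4 N to start, 7 N at the stop.
- lever_short (a joint): rocking lever of the rack with the short tin, rad: 0 = gate shut, beam level; grows as the paddle goes down; hard stop at 0.45. Gate: upright plate 35 mm wide, 4 mm thick, its edge 8 mm above the lane floor when shut; a tin rolls under it from about 0.36 on. A spring shuts it when let go; the paddle needs about 4 N to start, 7 N at the stop.
- paddle_long (a point): rack with the long tin: centre of the top face of its lever's press paddle (a level black plate, 30 mm in x by 36 mm in y, 6 mm thick), 90 mm from the pivot; 121 mm above the worktop at rest; at the stop 40 mm lower and 6 mm nearer the pivot.
- paddle_short (a point): rack with the short tin: centre of the top face of its lever's press paddle (a level black plate, 30 mm in x by 36 mm in y, 6 mm thick), 90 mm from the pivot; 121 mm above the worktop at rest; at the stop 40 mm lower and 6 mm nearer the pivot.
- tray_long (a point): middle of the lower end of the lane of the rack with the long tin, where a released tin's centre comes to rest against the front stop, 40 mm above the worktop. The lane floor is 72 mm high at its back (rack x = +122 mm), 45 mm at the gate, 12 mm at the front stop (x = -151 mm); side walls rise about 30 mm above it.
- tray_short (a point): middle of the lower end of the lane of the rack with the short tin, where a released tin's centre comes to rest against the front stop, 40 mm above the worktop. The lane floor is 72 mm high at its back (rack x = +122 mm), 45 mm at the gate, 12 mm at the front stop (x = -151 mm); side walls rise about 30 mm above it.
- tin_long: closed spice tin of 44 mm diameter, 58 mm long (the long one), lying across its rack's lane (its axis along y); origin at its centre. At the start it leans on the uphill side of the shut gate, centre at about x = +24 mm of the rack; once rolled out it lies against the front stop, centre at about x = -128 mm, about 40 mm above the worktop. About 100 g.
- tin_short: closed spice tin of 44 mm diameter, 32 mm long (the short one), lying across its rack's lane (its axis along y); origin at its centre. At the start it leans on the uphill side of the shut gate, centre at about x = +24 mm of the rack; once rolled out it lies against the front stop, centre at about x = -128 mm, about 40 mm above the worktop. About 60 g.
- jar: bystander: small closed jar, 48 mm diameter, 70 mm high, standing on the worktop near one of the paddles, in front of it or behind it; origin at the centre of its underside
- cutter: bystander: round steel biscuit cutter, a ring of 52 mm outer diameter, 30 mm high, standing on the worktop near the other paddle; origin at the centre of its underside
- cup: bystander: white cup without handle, 76 mm across, 80 mm high, standing to the left (+y) of both racks; origin at the centre of its underside
There are look-alikes about, which are no part of the job. Leave any green or red look-alike of the tin_long alone. Leave any red look-alike of the tin_short alone.

How it is judged:
On the way, in this order (a step that is already met when the one before it is completed fails the run):
1. the lever of the rack with the long tin is pressed down so that its gate is lifted (value of joint lever_long above 0.3 rad), for 0.05 s.
2. the long tin has rolled down to the front stop of its tray (x of tin_long in the frame of rack_long below -0.105 m and z of tin_long in the frame of rack_long below 0.06 m), for 0.2 s.
At the end, for the whole second after the job is handed in: The long tin lies at rest in its lane against the front stop (centre within 20 mm of its place there), both levers are back with their gates shut (below 0.05 rad), and the short tin is still held behind its gate (all of step 2 and x of tin_long in the frame of rack_long above -0.15 m and y of tin_long in the frame of rack_long between -0.13 and -0.1 m and linear speed of tin_long below 0.03 m/s and value of joint each of lever_long, lever_short below 0.05 rad and x of tin_short in the frame of rack_short between 0.01 and 0.06 m); the robot touches nothing.
It fails at once if the robot touches a tin (contact force between any of tin_long, tin_short and the fingers above 0.3 N or contact force between any of tin_long, tin_short and the arm above 0.3 N).
It fails at once if the long tin is lifted out of its lane (z of tin_long in the frame of rack_long above 0.11 m or y of tin_long in the frame of rack_long above -0.09 m or y of tin_long in the frame of rack_long below -0.14 m).
It fails at once if the lever of the rack with the short tin is pressed (value of joint lever_short above 0.15 rad).
It fails at once if the short tin leaves its place behind the gate (not (x of tin_short in the frame of rack_short between 0.01 and 0.06 m and z of tin_short in the frame of rack_short below 0.11 m)).
It fails at once if the jar, the cutter or the cup is moved by more than 25 mm (distance of any of jar, cutter, cup from where it was at the start of the episode above 0.025 m).
It also fails if it takes over 29 s, if anything falls off the work surface, if the arm or the gripper's body presses on something with over 40 N, if the wrist force passes 120 N, or if a joint passes its speed limit or range.

### The arm

A 6-joint arm with a two-finger parallel gripper is mounted at the origin on the work surface. World frame = base frame: x ahead of the robot, y to its left, z up, the work surface at z = 0. Lengths are in m, angles in rad, forces in N, time in s.
With the tool pointing down it reaches from about 0.375 to 0.975 m from the base axis. Payload 3.8 kg.
Tool frame: the origin (TCP) lies midway between the tips of the shut fingers; the grasp point (between the pads) lies 19 mm behind it; x points along the fingers, y is the direction in which the jaws open and shut, and the axes are right-handed (so a half turn about x gives the same grasp; the last joint's range is limited). The gripper opens to 88 mm and grips with 3 to 60 N. Pads are 18 mm wide; open, the fingers measure 123 mm over their backs; the gripper's body (75 mm by 187 mm) begins 45 mm behind the grasp point.
Start: joints at [-1.14, 0.264, 1.604, -0, 1.274, -0.037], TCP at [0.304, -0.602, 0.239] pointing down, gripper open.
Joint ranges: [-2.63, 2.63], [-0.94, 2.18], [0.31, 2.57], [-1.31, 4.45], [0, 2.66], [-2.55, 2.55]. Speed limits (rad/s): [2.57, 2.57, 3.14, 3.14, 3.14, 3.14].

### API

Orientations are given as a rotation vector (axis times angle).
In Python, from cell import manip, inverse_kinematics, cams, order gives the robot as it stands. Calls block until the motion is done:
- manip.move_pose(position, orientation): joint-space move of the TCP to a pose.
- manip.move_linear(position, rate=0.15, rot=None): straight line of the TCP; rot=None keeps the orientation; rate is the mean speed in m/s.
- manip.set_joints(angles): joint-space move.
- manip.set_gripper(opening, force=None): finger opening in m; force is the grip in N (None keeps the last); returns when the fingers have stopped.
- manip.dwell(seconds).
- inverse_kinematics(position, orientation): joint angles nearest the present ones, or None.
- manip.state(): the state.
- cams.capture(name): name is "scene" or "top"; returns a dict with "image" (420x560x3 uint8, blue, green, red), "z_map" (420x560 float32, m along the optical axis (not along the pixel's ray), 0 where there is no reading), "intrinsics" (3x3 intrinsics, pixels), "position" and "orientation" of the camera in the world. Camera axes: x right, y down, z forward; pixel columns grow to the right and rows downward; lengths in m; the calibration is good to about 2 mm. A picture is of the moment at which its call begins.
A pose or a line that the arm cannot do raises manip.IKError and nothing moves.
- order.close_job(): hands the job in, once; it reports no verdict.
The state is a dict: "clock": time; "joint_pos": joint angles; "joint_velocities": joint speeds; "tau": joint torques, N m; "tool_pos": TCP position; "tcp_rot": TCP orientation; "contact_force": force on the tool from outside, world axes, zero at the start; "moment": the same for the moment, N m; "gripper_width": finger opening in m.
Only numpy, scipy, OpenCV 4.12 (cv2) and the standard library are available. Lean on these libraries where they do the work, as an engineer would, in place of code of your own. Each camera call takes 0.05 s, during which the arm holds its last target. There are 200 camera calls.

## Working session

There is one attempt and no reset: what is moved stays moved. The work goes in short steps, each a Python script; the robot and the scene stay as the last script left them, time stands still between calls to the robot, and variables do not carry over. Pictures are saved under pics/ and viewed, on a budget of 10 in all, crops included, one or two more only if the job needs it, and the job is handed in when it is done.

```bash
mkdir -p pics
python3 - <<'E'
from cell import cams,manip
import cv2,numpy as np
for n in("top","scene"):
    c=cams.capture(n);cv2.imwrite(f"pics/{n}0.png",c["image"]);np.savez(f"{n}0.npz",**c)
    print(n,c["position"],c["orientation"],c["intrinsics"].tolist() if hasattr(c["intrinsics"],'tolist') else c["intrinsics"])
print(manip.state()["clock"])
E
```

```text
top [0.41820736 0.01338594 1.44122741] [-2.22168454  2.15791896 -0.10387024] [[491.70030943249685, 0.0, 278.5707677611888], [0.0, 491.70030943249685, 203.3599924305809], [0.0, 0.0, 1.0]]
scene [0.95551943 0.61754975 0.91658804] [-0.78970182 -2.63778054  0.99243416] [[457.2864018861153, 0.0, 282.5903368372245], [0.0, 457.2864018861153, 211.04946230671553], [0.0, 0.0, 1.0]]
0.1
```

View pics/top0.png

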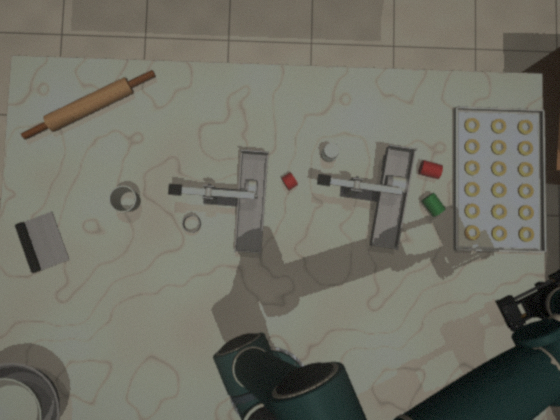

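View pics/scene0.png

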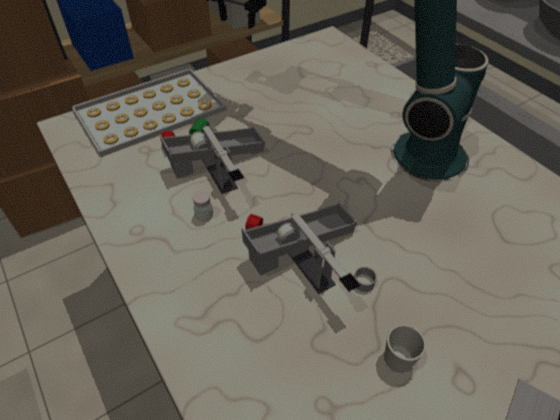

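The top view shows two racks, with black paddles at about (175,189) and (323,180). The jar is at (329,151) near the right paddle, the cutter at (191,222) near the left one, and the cup at (125,197). Next I'll enlarge the lanes to compare the tins.

```bash
cat > h.py <<'E'
import numpy as np,cv2
from scipy.spatial.transform import Rotation as R
def world(c,uv,z=None):
    """pixels -> world: by ray onto plane z, or by depth map if z is None"""
    K=c["intrinsics"];uv=np.atleast_2d(uv).astype(float)
    d=np.c_[(uv-[K[0,2],K[1,2]])/[K[0,0],K[1,1]],np.ones(len(uv))]
    r=d@R.from_rotvec(c["orientation"]).as_matrix().T;p=np.asarray(c["position"])
    s=c["z_map"][uv[:,1].astype(int),uv[:,0].astype(int)] if z is None else (z-p[2])/r[:,2]
    return p+r*np.reshape(s,(-1,1))
E
python3 - <<'E'
from h import *
t=np.load("top0.npz");s=np.load("scene0.npz")
a=t["image"][140:260,160:280];b=t["image"][140:260,310:430]
c=s["image"][195:315,230:350];d=s["image"][110:230,155:275]
f=lambda x:cv2.convertScaleAbs(cv2.resize(x,(390,290) if 0 else (300,300),interpolation=cv2.INTER_CUBIC),alpha=1.7)
cv2.imwrite("pics/crop.png",np.vstack([np.hstack([f(a),f(b)]),np.hstack([f(c),f(d)])]))
# black paddles
for n,(u0,u1,v0,v1) in dict(L=(165,186,178,200),R=(313,334,170,192)).items():
    m=(t["image"][v0:v1,u0:u1].max(2)<45).astype(np.uint8)
    k,l,st,ce=cv2.connectedComponentsWithStats(m);i=1+st[1:,4].argmax()
    uv=ce[i]+[u0,v0];print(n,uv,st[i],world(t,uv,.121),world(t,uv))
E
```

```text
L [172.28571429 188.14285714] [5 9 6 3 7] [[0.55367837 0.27901627 0.121     ]] [[0.55381793 0.27928992 0.11963991]]
R [322. 181.] [ 9 11  1  1  1] [[ 0.58537835 -0.12372767  0.121     ]] [[ 0.58480879 -0.12326052  0.12549809]]
```

View pics/crop.png

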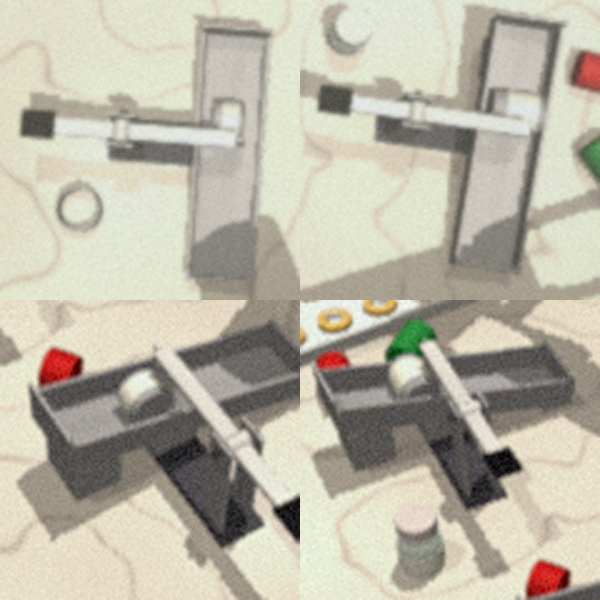

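The right rack (paddle near (324,180) in the top view) has the tin that nearly fills the lane, about 59 mm against 31 mm. It is therefore the long rack, and the jar stands behind its paddle (+x). Next I'll measure the paddle and lever direction.

Run:
```python
from h import *
for n,box in dict(top=(305,415,165,200),scene=(195,260,115,200)).items():
    t=np.load(n+"0.npz");u0,u1,v0,v1=box
    g=np.mgrid[v0:v1,u0:u1].reshape(2,-1)[::-1].T
    w=world(t,g);b=t["image"][g[:,1],g[:,0]].max(1)
    hi=(w[:,2]>.105)&(w[:,2]<.135)
    dk=hi&(b<75)&(w[:,1]>-.15)
    br=hi&(b>100)
    c=w[dk].mean(0);print(n,dk.sum(),c,np.ptp(w[dk],0),world(t,g[dk].mean(0),.121))
    if n=="top":
        x,y=w[br][:,0],w[br][:,1];k=np.polyfit(y,x,1);print("beam dx/dy",k,br.sum(),y.min(),y.max())
        for v in range(172,190):print(' '.join('%3d'%t["image"][v,u].max() for u in range(312,340)))
```

```text
top 126 [ 0.59034729 -0.12813273  0.12130835] [0.02964598 0.03267506 0.01459132] [[ 0.59038483 -0.1281642   0.121     ]]
beam dx/dy [0.11791076 0.60509301] 484 -0.34724281745323166 -0.1449986666425021
105 101 107 103 103 107 101 102 101 106 112 123 127 128 127 127 126 125 130 127 132 134 135 132 133 133 131 124
102 103 103 105 107 104  99  94  92  92  94  99 105 109 108 111 110 108 111 115 123 127 124 123 124 127 123 120
100 104 105 104 105 102  77  63  64  63  68  72  82  82  84  90  93  95  99 104 107 111 109 108 109 106 110 110
104 105 106 103 102  95  63  51  53  48  53  54  57  57  60  65  65  74  79  95 102 103 104 101 104 102 104 106
105 104 102 109  99  89  63  50  46  45  47  49  51  47  49  49  49  54  67  87 102 101 102 102 103 102 103 102
105 104 108 106  98  82  59  50  48  51  48  47  49  48  48  48  50  46  64  96 111 105 105 101 100 101 103 101
110 116 113 108  97  75  56  48  50  49  52  46  45  51  48  45  47  46  76 114 122 115 111 106 108 107 109 109
132 130 128 117 107  75  55  49  51  50  48  46  49  48  50  47  49  53  77 120 131 131 130 128 127 130 125 121
134
[... 539 characters left out ...]
7 128 128 129 130
132 135 137 136 134 128 124 121 113 104 100  91  90  85  77  73  72  81 116 132 130 122 125 121 119 116 121 122
134 137 133 137 135 139 137 134 131 130 130 124 127 120 113 107 108 108 128 135 133 131 130 130 131 129 127 121
134 136 136 135 137 135 136 135 132 136 137 136 134 135 131 128 129 132 133 133 135 136 130 132 134 132 133 124
134 136 135 136 136 134 135 135 137 139 136 137 134 136 137 136 134 135 136 135 133 135 132 135 135 135 133 126
135 138 136 135 135 136 134 136 137 137 135 137 137 136 134 135 135 136 135 134 136 137 134 134 133 131 131 123
scene 126 [ 0.59115737 -0.12836125  0.11917581] [0.03112636 0.03897311 0.00950178] [[ 0.5920143  -0.12660071  0.121     ]]
```

Run:
```python
from h import *
from cell import manip,cams,inverse_kinematics
ex=np.array([.9931,-.1171,0]);ey=np.array([.1171,.9931,0])
P=np.array([.5907,-.128,0])+.003*ey
best=None
for s in(1,-1):
    y=s*ex;x=np.array([0,0,-1.]);rv=R.from_matrix(np.c_[x,y,np.cross(x,y)]).as_rotvec()
    q=inverse_kinematics([P[0],P[1],.22],rv);print(s,q)
    if q is not None and (best is None or abs(q[5])<best[0]):best=(abs(q[5]),rv)
rv=best[1];np.save("rv.npy",rv)
manip.set_gripper(0.0)
manip.move_pose([P[0],P[1],.22],rv)
manip.move_linear([P[0],P[1],.14])
st=manip.state();print(st["clock"],st["tool_pos"],st["contact_force"],st["gripper_width"])
c=cams.capture("scene");s=c["image"][60:330,120:400]
t=cams.capture("top")["image"][120:260,280:440]
cv2.imwrite("pics/a.png",np.hstack([cv2.resize(s,(480,463)),cv2.resize(t,(320,463))]))
print(manip.state()["clock"])
```

```text
1 [-0.24967807  0.14357657  1.78248267  0.          1.21553341 -0.13230642]
-1 None
4.0917 [ 0.59144771 -0.12543873  0.14049636] [0.09507799 0.41176143 0.0887584 ] 0.0001341405590895792
4.1917
```

View pics/a.png

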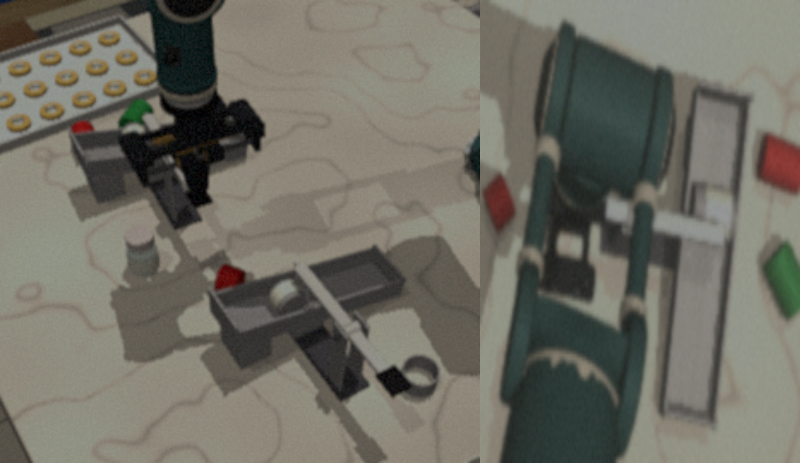

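The shut fingers (scene crop, tips near (200,190)) sit right above the long rack's paddle, clear of the jar at (140,250). Next I'll press in steps while watching the force.

Run:
```python
from h import *
from cell import manip,cams
p=manip.state()["tool_pos"][:2]
f0=manip.state()["contact_force"][2];log=[]
for z in [.124,.112,.1,.092,.088,.086,.084,.083,.082,.081,.080]:
    manip.move_linear([p[0],p[1],z],rate=.06);s=manip.state()
    f=s["contact_force"][2]-f0;log.append((z,round(s["tool_pos"][2],4),round(f,1)))
    if f>14:break
print(log)
manip.dwell(1.2)
s=manip.state();print(s["clock"],s["tool_pos"],s["contact_force"])
t=cams.capture("top")["image"][120:260,280:440];c=cams.capture("scene")["image"][60:330,120:400]
cv2.imwrite("pics/b.png",np.hstack([cv2.resize(c,(480,463)),cv2.resize(t,(320,463))]))
```

```text
[(0.124, np.float64(0.1232), np.float64(1.0)), (0.112, np.float64(0.1126), np.float64(4.6)), (0.1, np.float64(0.1005), np.float64(4.9)), (0.092, np.float64(0.0921), np.float64(2.3)), (0.088, np.float64(0.0887), np.float64(7.0)), (0.086, np.float64(0.0869), np.float64(5.5)), (0.084, np.float64(0.085), np.float64(7.1)), (0.083, np.float64(0.0841), np.float64(6.4)), (0.082, np.float64(0.0832), np.float64(6.9)), (0.081, np.float64(0.0822), np.float64(7.2)), (0.08, np.float64(0.0812), np.float64(6.7))]
8.5417 [ 0.59282947 -0.12569547  0.08123478] [-0.97579976 -0.8048834   7.46321957]
```

View pics/b.png

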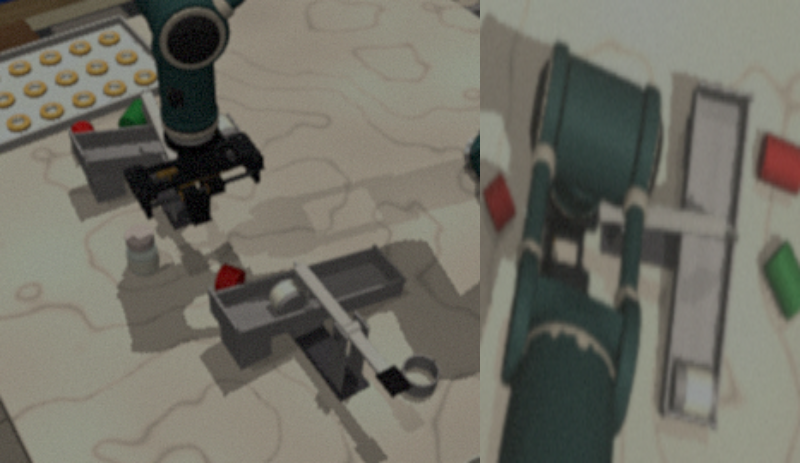

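The long tin has rolled to the front stop (top crop, about (693,390)). I'll raise the tool to release the lever, back off, and check.

Run:
```python
from h import *
from cell import manip,cams
p=manip.state()["tool_pos"]
manip.move_linear([p[0],p[1],.13],rate=.08)
manip.move_linear([p[0],p[1],.24],rate=.2)
manip.set_joints([-1.14,.264,1.604,0,1.274,-.037]);manip.dwell(.3)
s=manip.state();print(s["clock"],s["contact_force"])
c=cams.capture("top");d=cams.capture("scene")
g=np.mgrid[170:190,312:336].reshape(2,-1)[::-1].T;w=world(c,g);b=c["image"][g[:,1],g[:,0]].max(1)
k=(b<75)&(w[:,2]>.06);print("paddle",k.sum(),w[k].mean(0))
cv2.imwrite("pics/c.png",np.hstack([cv2.resize(d["image"][60:330,120:400],(480,463)),cv2.resize(c["image"][120:260,280:440],(320,463))]))
# tin: bright pixels in lower end of the lane
g=np.mgrid[220:250,365:405].reshape(2,-1)[::-1].T;w=world(c,g);k=(w[:,2]>.05)&(w[:,2]<.075)&(c["image"][g[:,1],g[:,0]].max(1)>120)
O=np.array([.5907,-.128,0])-.09*np.array([.1171,.9931,0]);q=w[k].mean(0)-O
print("tin rack xy",k.sum(),q[:2]@[.9931,-.1171],q[:2]@[.1171,.9931],w[k][:,2].max())
a=np.load("top0.npz")["image"]
dif=cv2.absdiff(a,c["image"]).max(2);
for n,(u,v) in dict(jar=(329,151),cutter=(191,222),cup=(125,197),shorttin=(251,186)).items(): print(n,dif[v-14:v+14,u-14:u+14].mean())
```

```text
12.425 [ 0.94590523 -0.19977686 -0.39616326]
paddle 127 [ 0.58904208 -0.12713197  0.13219392]
tin rack xy 29 -0.12313662183781543 -0.10898908016013363 0.06806575092043343
jar 2.649234693877551
cutter 2.6301020408163267
cup 2.8214285714285716
shorttin 2.5153061224489797
```

View pics/c.png

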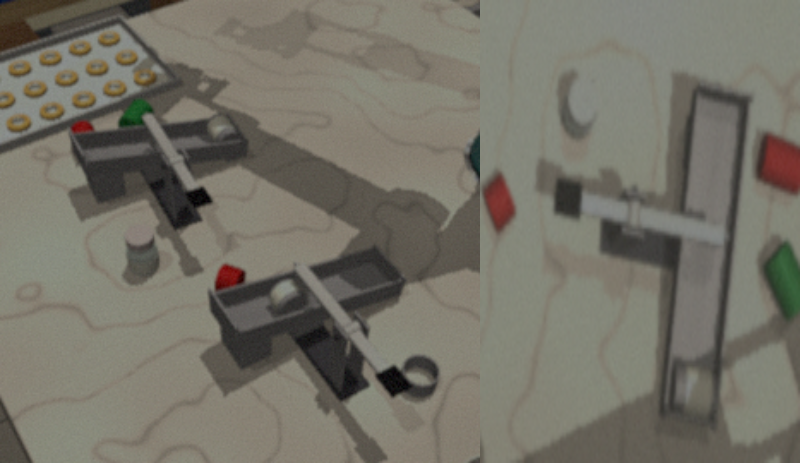

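The picture shows the lever level again, the tin at the front stop and nothing else moved, so I'm handing the job in.

```bash
python3 -c "
from cell import order
print(order.close_job())"
```

```text
the job is handed in; nothing more can be done
None
```

I released the long tin and handed the job in. I pressed the paddle of the right-hand rack down about 40 mm with the shut fingers (about 7 N), held it there while the tin rolled out, then let the lever come up and drew the arm back. The arm was back at its start pose at 12.4 s on the clock, against the 29 s limit.

**Last checks before handing in:**
- **Long tin:** it lay at the front stop. I measured it at rack x ≈ -0.123 m and y ≈ -0.109 m, both within the limits. This is rough, as it uses only the visible bright part of the tin.
- **Levers:** both looked level and shut in the picture. I measured no lever angle directly.
- **Other objects:** the jar, cutter, cup and short tin were unchanged between the first and last top images.
- **A number that disagreed:** the mean depth height of the released paddle read 132 mm, against 121 mm expected. I put this down to depth outliers, because that reading had no upper height limit and the paddle's x and y were within 2 mm of the first measurement. I did not check it further.

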